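Unlatch the notions drawer and put the thimble away

ROBOT

A 6-joint arm with a two-finger parallel gripper is mounted at the origin on the work surface. World frame = base frame: x ahead of the robot, y to its left, z up, the work surface at z = 0. Lengths are in m, angles in degrees, forces in N, time in s.
With the tool pointing down it reaches from about 0.35 to 0.925 m from the base axis. Payload 6.4 kg.
Tool frame: the origin (TCP) lies on the centre line of the jaws, within the pads' length; the fingertips stand 25 mm ahead of it and the grasp point (between the pads) lies 6 mm ahead of it (ctrl.tip_extent is the z of the fingertips in the tool frame, in m); z points along the fingers, y is the line along which they close (so a half turn about z gives the same grasp; the last joint's range is limited). The gripper opens to 85 mm and grips with 20 to 120 N. Pads are 22 mm wide; open, the fingers measure 114 mm over their backs; the gripper's body (76 mm by 85 mm) begins 54 mm behind the grasp point. The pads swing forward as they close: fully open they stand 13 mm farther back than shut.
Start: joints at [55.858, 14.043, 89.255, -0, 76.702, -9.975], TCP at [0.266, 0.593, 0.256] pointing down, gripper open.
Joint ranges: [-179.41, 179.41], [-58.25, 129.5], [7.25, 145.43], [-54.29, 234.29], [11.92, 165.04], [-157.13, 157.13]. Speed limits (degrees/s): [147.25, 147.25, 180, 180, 180, 180].

INTERFACE

Orientations are given as [roll, pitch, yaw] about the fixed x, y, z axes, in that order (R = Rz(yaw) Ry(pitch) Rx(roll)).
In Python, from rig import ctrl gives the robot as it stands.
- The arm moves only by the tool apply_moves, never from a script. Its argument "deltas" is text: rows parted by semicolons, each of 7 numbers parted by spaces: the shift along the world's x, y, z in mm, then the turn, a rotation vector about the world's x, y, z in degrees, then the closure, from -1 (fully open) to 1 (shut). In form: x y z ax ay az jaw; .... A call has exactly 5 rows; each row shifts and turns the commanded pose from where the row before left it; what a row does not reach is not made up. A row lasts 1/12 s, in which the tool goes at most 41.7 mm and 7.16 degrees, less where a joint would pass 70% of its speed; a pose out of reach is approached as far as the arm can. A call with a gripper value outside its range is refused whole. The fingers move at their own pace and stop on an object; "grip_force" is the grip in N (left out, the last holds). Time passes only in rows, so rows that do not move let the fingers close, or fill a call up. It gives the time, the measured TCP pose, the force, the opening and the grip force at its end, in the units of the state.
- ctrl.state(): the state, without advancing time (a new reading comes with each control period).
- ctrl.get_image(name): name is "scene" or "top" or "wrist"; returns the picture (480x640x3 uint8, red, green, blue); there is no depth.
- ctrl.get_calibration(name): a dict with "camera_matrix" (3x3 intrinsics, pixels), "world_to_cam" (4x4, takes a point from world to camera coordinates). Camera axes: x right, y down, z forward; pixel columns grow to the right and rows downward; lengths in m; the calibration is good to about 2 mm. The wrist camera is an equidistant fisheye: a pixel r from the principal point sees the ray r / f radians off the axis. A picture is of the moment at which its call begins: read the wrist's pose just before it. get_calibration takes no time and is no camera call; for the wrist camera it gives the pose at the moment of the call.
- ctrl.job_done(): hands the job in; it is judged then, once.
Trained networks look in the newest picture that a camera, given by its name, has taken for a name from the list of things; names that differ only in an ending like _2 or _b are one class to them, and where a whole thing is asked for, a point or a joint stands for the part that bears it (a point fixed in the world has none). Each returns a list of dicts, best first, with "p" (0 to 1); they miss things now and then, are a little off and sometimes report something else, mostly with a low value. They report only what shows in the picture. A call takes as long as a camera call.
- ctrl.silhouettes(camera, target): "pixels" (480x640 bool, what is visible of it) and "at" ([column, row] in pixels, amid what is visible of it).
The state is a dict: "time_s": time; "qpos": joint angles; "joint_vel": joint speeds; "effort": joint torques, N m; "tool_pos": TCP position; "tool_rot": TCP orientation; "wrist_force": force on the tool from outside, world axes, zero at the start; "ft_torque": the same for the moment, N m; "width": opening from 0.0 (shut) to 1.0 (fully open); "gripper_force": force on a finger pad.
Only numpy, scipy, OpenCV 4.12 (cv2) and the standard library are available. Lean on these libraries where they do the work, as an engineer would, in place of code of your own. Each camera call takes 0.05 s, during which the arm holds its last target. There are 200 camera calls.

TASK

Turn the brass catch on top of the little white notions chest until its red end points at the green dot, then pull the drawer wide open by its handle. Stand the steel thimble, dome up, in the drawer's blue-lined compartment, setting it down gently rather than dropping it, and leave the drawer open with the catch still at the dot and the other things on the table undisturbed.

Things in the scene. Friction and masses are not known exactly. Their poses are not given: they have to be found in the camera images.
- chest: White wooden notions chest, 200 deep (x) x 280 wide (y) x 100 high, with one wide drawer. It is fixed to the table. Origin: centre of its underside. Its x axis points from the drawer front to the back, z up; the drawer front's outer face is the plane x = -100 mm of this frame, and the drawer slides out along -x.
- catch (a joint): Angle (rad) of the brass turning catch on the chest top. 0: its red end points straight out over the drawer front (chest -x); grows counter-clockwise seen from above; pi/2: red end points at the green dot (chest -y). Vertical axis at x = -66, y = -65 mm of the chest frame. Range -0.7 to 2.4, no stop at the dot; slight friction (0.05 N m), stays where it is left.
- catch_grip (a point): Top centre of the catch's grip fin, on the turning axis, 50 mm above the chest top (150 mm above the table). The fin is an upright brass plate 44 mm long, 12 mm thick, 24 to 50 mm above the chest top. Its -x axis points along the fin to the red end. The arm under the fin is 14 mm wide and reaches 53 mm from the axis to the red end.
- green_dot (a point): Green dot, 16 mm across, on the chest top, 62 mm from the catch's axis on the chest's -y side.
- drawer (a joint): Opening of the drawer (m): 0 shut, 0.13 fully out at its stop; slides along chest -x with 1.5 N of friction, stays where left. While the catch is below about 0.6 rad, the peg under its red end stands in front of a tab on the drawer front (40 mm wide, 14 mm above the chest top) and blocks it. Open by 0.10, the blue compartment is clear of the chest.
- handle (a point): The drawer's handle: a dark steel bar 10 mm thick, 110 mm long along the chest's y, its centre line 50 mm out from the drawer front on two posts 50 mm either side of its middle. This point: the middle of the bar, 80 mm above the table (20 mm below the chest top); axes parallel to the chest's. Moves with the drawer.
- blue_floor (a point): Centre of the blue floor of the front left compartment (the chest's +y half) of the drawer, moves with the drawer, axes parallel to the chest's. The compartment is about 84 mm long in x and 116 mm wide in y, its floor is 37.5 mm above the table; the drawer front stands 50 mm above the floor, the drawer's outer side wall 43 mm and the dividers 33 mm.
- thimble: Stainless steel thimble standing on the table, dome up: 24 mm high, 21.6 mm across at the rim and about 19.7 mm at mid height, 11 to 20 g. Origin: centre of its lower end, z up to the dome.
- spool: Bare wooden spool standing upright, 42 mm high, 30 mm across the ends. Origin: centre of its underside. Bystander.
- button_jar: Closed glass jar, 72 mm across, 100 mm high. Origin: centre of its underside. Bystander.
- kit_box: Closed blue plastic sewing kit box with a white clip-on lid, about 136 x 206 x 82 mm high with its carrying handle. Origin: centre of its underside. Bystander.
- gauge: Aluminium sewing gauge lying flat, 155 mm long (its x), 22 mm wide, 5 mm thick, with a red slider. Origin: centre of its underside. Bystander.
- mug: White ceramic mug, 82 mm across, 92 mm high, handle at its +y. Origin: centre of its underside. Bystander.
- pin_tray: Shallow dark wooden tray, 90 x 130 x 22 mm high. Origin: centre of its underside. Bystander.

How it is judged:
By the outcome, as a careful person would: the job done as asked, in the order asked, and still so for the second after the job is handed in, with the robot touching nothing.
It also fails if it takes over 72 s, if anything falls off the work surface, if the arm or the gripper's body presses on something with over 40 N, if the wrist force passes 120 N, or if a joint passes its speed limit or range.

## Working session

There is one attempt and no reset: what is moved stays moved. The work goes in short steps, Python scripts to look and compute and a tool call to move; the robot and the scene stay as the last step left them, time stands still between calls to the robot, and variables do not carry over. Pictures are saved under pics/ and viewed, at most 10 in all, crops included, and the job is handed in when it is done.

Besides the shell and the picture viewer there is one more tool, called after "Emit:" as name(argument=value, ...) on one line, values as JSON. apply_moves: Moves the arm, as the interface text tells. Its arguments: {"type":"object","properties":{"deltas":{"type":"string"},"grip_force":{"type":"number"}},"required":["deltas"]}

```bash
mkdir -p pics; ls; cat > h.py <<'E'
import numpy as np, cv2
from rig import ctrl
def pt(cam,px,z):
    c=ctrl.get_calibration(cam);K=np.array(c["camera_matrix"]);T=np.array(c["world_to_cam"])
    u=(np.array(px,float)-K[:2,2])/np.array([K[0,0],K[1,1]])
    if cam=="wrist":
        r=np.linalg.norm(u); d=np.array([*(u/r*np.sin(r) if r>1e-9 else u),np.cos(r)])
    else: d=np.array([*u,1.])
    R=T[:3,:3];o=-R.T@T[:3,3];d=R.T@d
    return o+d*(z-o[2])/d[2]
def proj(cam,P):
    c=ctrl.get_calibration(cam);K=np.array(c["camera_matrix"]);T=np.array(c["world_to_cam"])
    p=T[:3,:3]@np.array(P)+T[:3,3]
    if cam=="wrist":
        r=np.linalg.norm(p[:2]);th=np.arctan2(r,p[2]);u=p[:2]/r*th
    else: u=p[:2]/p[2]
    return u*[K[0,0],K[1,1]]+K[:2,2]
def save(cam,name):
    im=ctrl.get_image(cam);cv2.imwrite("pics/"+name,im[:,:,::-1]);return im
E
python3 - <<'E'
from h import *
s=ctrl.state();print(s)
a=save("top","top0.png");
for n in ["chest","catch","handle","thimble","spool","button_jar","kit_box","gauge","mug","pin_tray","drawer"]:
    for d in ctrl.silhouettes("top",n)[:2]: print(n,d["p"],d["at"],d["pixels"].sum(),pt("top",d["at"],0.0).round(3),pt("top",d["at"],0.1).round(3))
b=save("scene","scene0.png")
E
```

```text
pics
{'time_s': 0.0, 'qpos': array([ 5.58577162e+01,  1.40845172e+01,  8.93266344e+01,  2.01332203e-03,
        7.67017039e+01, -9.97563830e+00]), 'joint_vel': array([-0.0253353 , -0.08147403, -0.04562493, -0.02808403,  0.00984502,
        0.01798126]), 'effort': array([-1.01933361e-03, -4.29502130e+01, -3.26128435e+01, -1.93043129e-04,
        5.19250214e-03, -1.67714086e-05]), 'tool_pos': array([0.26580019, 0.59259943, 0.25515966]), 'tool_rot': array([-1.79889190e+02, -2.14787093e-02,  1.55832869e+02]), 'wrist_force': array([-0.45685491, -0.66995136,  0.38986802]), 'ft_torque': array([ 0.00528892,  0.01924727, -0.00381371]), 'gripper_force': 0.0, 'width': 1.0006232457866668}
chest 0.56 [339.8, 163.6] 7309 [ 0.734 -0.095  0.   ] [ 0.707 -0.089  0.1  ]
catch 0.5 [356.0, 189.5] 137 [ 0.654 -0.143  0.   ] [ 0.631 -0.135  0.1  ]
handle 0.82 [333.6, 197.6] 680 [ 0.629 -0.075  0.   ] [ 0.607 -0.071  0.1  ]
handle 0.71 [471.4, 208.7] 909 [ 0.595 -0.49   0.   ] [ 0.575 -0.461  0.1  ]
thimble 0.59 [222.6, 279.7] 31 [0.382 0.253 0.   ] [0.375 0.238 0.1  ]
spool 0.7 [336.1, 199.2] 593 [ 0.624 -0.083  0.   ] [ 0.603 -0.078  0.1  ]
button_jar 0.61 [213.3, 173.0] 623 [0.705 0.289 0.   ] [0.679 0.272 0.1  ]
button_jar 0.51 [223.1, 280.5] 45 [0.38  0.251 0.   ] [0.373 0.236 0.1  ]
kit_box 0.91 [135.1, 216.1] 3677 [0.572 0.519 0.   ] [0.554 0.488 0.1  ]
gauge 0.95 [445.3, 270.0] 382 [ 0.41  -0.404  0.   ] [ 0.402 -0.38   0.1  ]
gauge 0.23 [334.5, 197.0] 607 [ 0.63  -0.078  0.   ] [ 0.609 -0.073  0.1  ]
mug 0.78 [470.5, 209.6] 957 [ 0.592 -0.487  0.   ] [ 0.573 -0.459  0.1  ]
pin_tray 0.86 [150.9, 289.5] 1390 [0.354 0.462 0.   ] [0.349 0.434 0.1  ]
drawer 0.9 [337.2, 198.5] 587 [ 0.626 -0.086  0.   ] [ 0.605 -0.081  0.1  ]
```

View pics/top0.png

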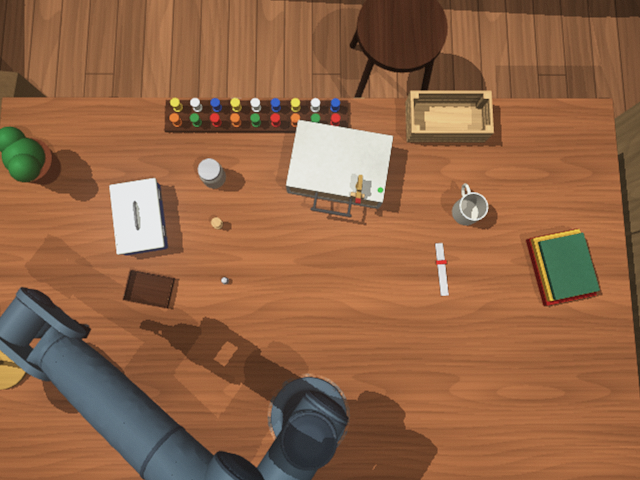

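View pics/scene0.png

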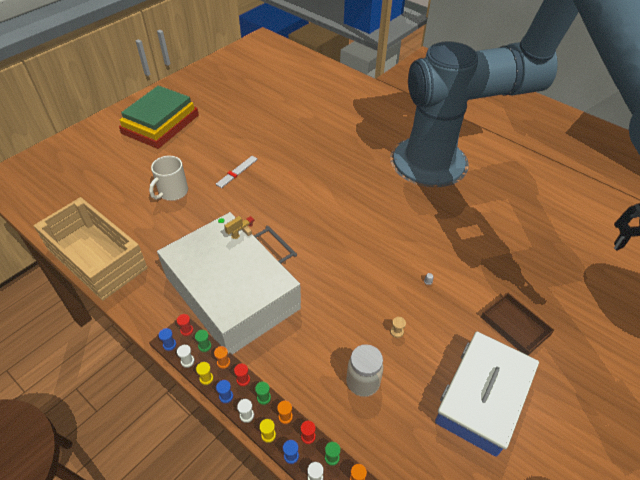

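```bash
python3 - <<'E'
from h import *
from scipy.optimize import least_squares
im=cv2.imread("pics/top0.png");hsv=cv2.cvtColor(im,cv2.COLOR_BGR2HSV)
m=((hsv[...,1]<50)&(hsv[...,2]>170)).astype(np.uint8);m[:,:270]=0;m[:,400:]=0;m[:115]=0;m[210:]=0
m=cv2.morphologyEx(m,cv2.MORPH_OPEN,np.ones((3,3)))
m=cv2.morphologyEx(m,cv2.MORPH_CLOSE,np.ones((25,25)))
c=max(cv2.findContours(m,0,1)[0],key=cv2.contourArea)
P=np.array([pt("top",p,0.1)[:2]*1000 for p in cv2.convexHull(c)[:,0]],np.float32)
r=cv2.minAreaRect(P);print("rect",r,cv2.boxPoints(r))
for n,lo,hi in [("green",(50,120,80),(75,255,255)),("red",(0,170,120),(6,255,255))]:
    g=cv2.inRange(hsv,lo,hi);g[:,:335]=0;g[:,395:]=0;g[:165]=0;g[210:]=0
    y,x=np.nonzero(g);print(n,len(x),x.mean(),y.mean(),pt("top",(x.mean(),y.mean()),.1),pt("top",(x.mean(),y.mean()),.115))
for px in [(359,184)]: print(pt("top",px,.15))
cv2.imwrite("pics/crop0.png",cv2.resize(im[110:230,270:420],None,fx=5,fy=5,interpolation=2))
E
```

```text
rect ((717.2750854492188, -88.66789245605469), (279.8167724609375, 200.26596069335938), 79.9798583984375) [[ 594.32623  -209.01962 ]
 [ 791.5374   -243.86478 ]
 [ 840.22394    31.683838]
 [ 643.01276    66.52899 ]]
green 16 380.0 189.5 [ 0.63087216 -0.20310708  0.1       ] [ 0.62744812 -0.20118168  0.115     ]
red 20 357.65 200.2 [ 0.59977619 -0.13900556  0.1       ] [ 0.59664439 -0.13768257  0.115     ]
[ 0.63498448 -0.13898984  0.15      ]
```

View pics/crop0.png

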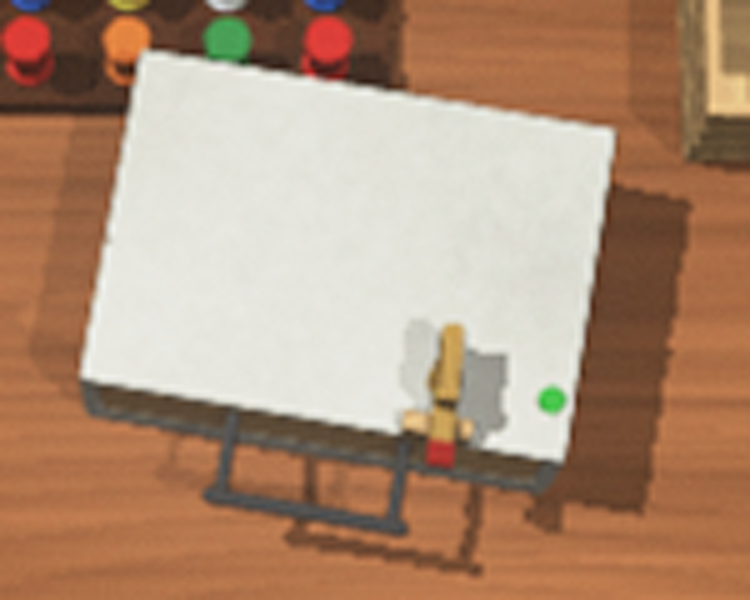

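Emit:
apply_moves(deltas="15 -29.4 0 0 0 -6.43 -1;15 -29.4 0 0 0 -6.43 -1;15 -29.4 0 0 0 -6.43 -1;15 -29.4 0 0 0 -6.43 -1;15 -29.4 0 0 0 -6.43 -1")

```text
time_s: 1.07
tool_pos: [0.3415, 0.4447, 0.2564]
tool_rot: [180.0, 0.0, 123.4]
wrist_force: [-0.3, -0.1, -0.4]
width: 0.998
gripper_force: 0.0
```

Emit:
apply_moves(deltas="15 -29.4 0 0 0 -6.43 -1;15 -29.4 0 0 0 -6.43 -1;15 -29.4 0 0 0 -6.43 -1;15 -29.4 0 0 0 -6.43 -1;15 -29.4 0 0 0 -6.43 -1")

```text
time_s: 1.48
tool_pos: [0.4166, 0.2976, 0.2566]
tool_rot: [180.0, -0.0, 91.2]
wrist_force: [0.5, 0.6, 0.7]
width: 1.002
gripper_force: 0.0
```

Emit:
apply_moves(deltas="15 -29.4 0 0 0 -6.43 -1;15 -29.4 0 0 0 -6.43 -1;15 -29.4 0 0 0 -6.43 -1;15 -29.4 0 0 0 -6.43 -1;15 -29.4 0 0 0 -6.43 -1")

```text
time_s: 1.9
tool_pos: [0.4916, 0.1505, 0.2566]
tool_rot: [180.0, -0.0, 59.1]
wrist_force: [-0.7, 0.9, 0.8]
width: 0.999
gripper_force: 0.0
```

Emit:
apply_moves(deltas="15 -29.4 0 0 0 -6.43 -1;15 -29.4 0 0 0 -6.43 -1;15 -29.4 0 0 0 -6.43 -1;15 -29.4 0 0 0 -6.43 -1;15 -29.4 0 0 0 -6.43 -1")

```text
time_s: 2.32
tool_pos: [0.5667, 0.0034, 0.2565]
tool_rot: [180.0, -0.0, 26.9]
wrist_force: [1.1, -0.0, 0.1]
width: 1.0
gripper_force: 0.0
```

Emit:
apply_moves(deltas="15 -29.4 0 0 0 -6.43 -1;15 -29.4 0 0 0 -6.43 -1;15 -29.4 0 0 0 -6.43 -1;15 -29.4 0 0 0 -6.43 -1;15 -29.4 0 0 0 -6.43 -1")

```text
time_s: 2.73
tool_pos: [0.6417, -0.1435, 0.2563]
tool_rot: [-180.0, -0.0, -5.2]
wrist_force: [0.5, -0.2, 0.3]
width: 1.001
gripper_force: 0.0
```

```bash
python3 - <<'E'
from h import *
s=ctrl.state();print(s["time_s"],s["tool_pos"],s["tool_rot"],s["qpos"],ctrl.tip_extent)
im=save("wrist","w1.png")
print("pred fin",proj("wrist",[.641,-.141,.15]),"dot",proj("wrist",[.630,-.202,.1]),ctrl.get_calibration("wrist"))
hsv=cv2.cvtColor(im,cv2.COLOR_RGB2HSV)
for n,lo,hi in [("green",(50,120,80),(75,255,255)),("red",(0,170,120),(6,255,255))]:
    g=cv2.inRange(hsv,lo,hi);k,l,st,ce=cv2.connectedComponentsWithStats(g)
    for i in range(1,k):
        if st[i,4]>15: print(n,st[i,4],ce[i],pt("wrist",ce[i],.1),pt("wrist",ce[i],.12))
E
```

```text
2.7333 [ 0.64166396 -0.14353566  0.25630498] [-1.79997942e+02 -7.58326389e-03 -5.24648827e+00] [-2.24710184e+01  1.50216288e+01  8.80840234e+01  4.32426622e-03
  7.68877141e+01  7.27744890e+01] 0.025
pred fin [300.94312723 253.91835604] dot [382.3510529  239.43457681] {'camera_matrix': array([[371.64829954,   0.        , 313.55118139],
       [  0.        , 371.64829954, 241.05827787],
       [  0.        ,   0.        ,   1.        ]]), 'world_to_cam': array([[-0.10048566, -0.99493372,  0.00308683, -0.08437447],
       [-0.95487603,  0.09731055,  0.2806108 ,  0.59190246],
       [-0.27948953,  0.02524982, -0.95981668,  0.56341004],
       [ 0.        ,  0.        ,  0.        ,  1.        ]])}
green 176 [154.90909091   3.17045455] [ 0.84009188 -0.0443133   0.1       ] [ 0.8309327  -0.05242121  0.12      ]
green 342 [14.71929825 46.22807018] [0.8503075 0.1091975 0.1      ] [0.8404052 0.0899226 0.12     ]
green 17 [37.64705882 44.41176471] [0.84106698 0.0781187  0.1       ] [0.83183687 0.06110459 0.12      ]
green 62 [38.72580645 57.62903226] [0.827661   0.07713964 0.1       ] [0.8194061  0.06019675 0.12      ]
green 259 [393.57528958 234.93436293] [ 0.63274699 -0.21111129  0.1       ] [ 0.63867092 -0.20708564  0.12      ]
red 46 [220.54347826   2.45652174] [ 0.82719712 -0.09774446  0.1       ] [ 0.81897596 -0.10196557  0.12      ]
red 483 [53.73913043 29.78467909] [0.8485353  0.05801807 0.1       ] [0.83876191 0.04246616 0.12      ]
red 78 [73.35897436 47.08974359] [0.82435468 0.03598089 0.1       ] [0.81634029 0.02203206 0.12      ]
red 257 [313.06614786 296.95719844] [ 0.58707704 -0.14339092  0.1       ] [ 0.59632319 -0.14429153  0.12      ]
red 113 [516.77876106 349.15929204] [ 0.50336084 -0.3366723   0.1       ] [ 0.51869684 -0.32351284  0.12      ]
```

View pics/w1.png

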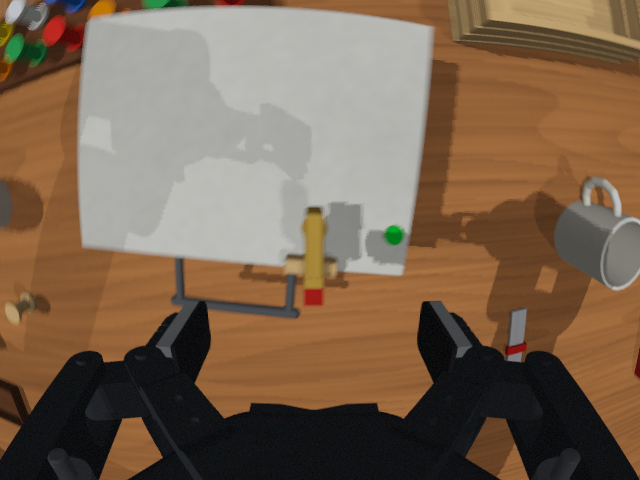

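```bash
cat >> h.py <<'E'
def blobs(cam,im,z,colors=("green","red"),amin=15):
    hsv=cv2.cvtColor(im,cv2.COLOR_RGB2HSV);R={"green":((50,120,80),(75,255,255)),"red":((0,170,120),(6,255,255)),"blue":((100,120,60),(125,255,255))}
    for n in colors:
        k,l,st,ce=cv2.connectedComponentsWithStats(cv2.inRange(hsv,*R[n]))
        for i in range(1,k):
            if st[i,4]>amin: print(n,st[i,4],ce[i].round(1),*[pt(cam,ce[i],q).round(4) for q in z])
E
python3 - <<'E'
from h import *
s=ctrl.state();print(s["time_s"],s["tool_pos"],s["tool_rot"])
im=save("wrist","w2.png")
blobs("wrist",im,[.1,.12],amin=150)
m=((im.min(2)>130)&(im.max(2)-im.min(2)<40))
for d in ctrl.silhouettes("wrist","catch")[:1]:
    ys,xs=np.nonzero(d["pixels"]);print(d["p"],d["at"],xs.min(),xs.max(),ys.min(),ys.max())
for px in [(90,23),(433,27),(404,275),(81,245)]: print(px,pt("wrist",px,.1).round(4))
for px in [(314,210),(314,268)]: print(px,pt("wrist",px,.15).round(4))
for c in [(-100,-140),(-100,140),(100,140),(100,-140)]:
    a=np.radians(-10);x=717.3+c[0]*np.cos(a)-c[1]*np.sin(a);y=-88.7+c[0]*np.sin(a)+c[1]*np.cos(a)
    print(c,x,y,proj("wrist",[x/1e3,y/1e3,.1]))
E
```

```text
2.7833 [ 0.64325894 -0.14887535  0.2562273 ] [ 1.79815593e+02 -1.38271540e-01 -5.70735829e+00]
green 383 [145.2   7.2] [ 0.8368 -0.0312  0.1   ] [ 0.8278 -0.0401  0.12  ]
green 294 [ 6.8 57.6] [0.8394 0.1256 0.1   ] [0.8303 0.1053 0.12  ]
green 306 [384.2 238.4] [ 0.63   -0.2005  0.1   ] [ 0.636 -0.197  0.12 ]
red 389 [45.1 39.7] [0.8396 0.0733 0.1   ] [0.8304 0.0568 0.12  ]
red 306 [304.  301.4] [ 0.5825 -0.1331  0.1   ] [ 0.592  -0.1345  0.12  ]
0.59 [302.2, 261.8] 293 314 211 310
(90, 23) [0.837  0.0251 0.1   ]
(433, 27) [ 0.7918 -0.248   0.1   ]
(404, 275) [ 0.597  -0.2136  0.1   ]
(81, 245) [0.6469 0.0639 0.1   ]
(314, 210) [ 0.6666 -0.1466  0.15  ]
(314, 268) [ 0.6287 -0.1432  0.15  ]
(-100, -140) 594.5084798254089 -209.2082676550161 [398.73482852 278.38106009]
(-100, 140) 643.1299695721494 66.53790318840217 [ 79.75221727 249.28957114]
(100, 140) 840.091520174591 31.808267655016095 [83.6362409  22.05518566]
(100, -140) 791.4700304278505 -243.93790318840217 [428.03792805  27.18438251]
```

Emit:
apply_moves(deltas="0 0 -10 0 0 -1 -0.3;0 0 -15 0 0 0 -0.3;0 0 -15 0 0 0 -0.3;0 0 -10 0 0 0 -0.3;0 0 0 0 0 0 -0.3")

```text
time_s: 3.3
tool_pos: [0.6392, -0.1401, 0.2027]
tool_rot: [-179.9, 0.3, -5.8]
wrist_force: [-0.4, 0.3, -0.6]
width: 0.652
gripper_force: 0.0
```

```bash
python3 - <<'E'
from h import *
s=ctrl.state();print(s["time_s"],s["tool_pos"],s["tool_rot"],s["width"])
im=save("wrist","w3.png")
blobs("wrist",im,[.1,.115],amin=150)
d=ctrl.silhouettes("wrist","catch")[0];ys,xs=np.nonzero(d["pixels"])
print(d["p"],d["at"],[(r,xs[ys==r].min(),xs[ys==r].max()) for r in range(ys.min(),ys.max(),12)])
print("pred",proj("wrist",[.641,-.141,.15]))
hsv=cv2.cvtColor(im,cv2.COLOR_RGB2HSV);g=cv2.inRange(hsv,(15,110,110),(28,255,255));g[:,:240]=0;g[:,400:]=0
ys,xs=np.nonzero(g)
print([(r,xs[ys==r].min(),xs[ys==r].max()) for r in range(ys.min(),ys.max(),15) if (ys==r).any()])
E
```

```text
3.3 [ 0.6391964  -0.1400925   0.20271436] [-179.89758552    0.32543705   -5.84253728] 0.652060574335603
green 441 [413.7 252.2] [ 0.6313 -0.2048  0.1   ] [ 0.6367 -0.201   0.115 ]
red 437 [17.7 22. ] [0.841  0.0644 0.1   ] [0.8323 0.0501 0.115 ]
red 420 [316.9 330.5] [ 0.5813 -0.1368  0.1   ] [ 0.59   -0.1376  0.115 ]
0.97 [318.0, 281.5] [(221, np.int64(309), np.int64(325)), (233, np.int64(306), np.int64(329)), (245, np.int64(304), np.int64(330)), (257, np.int64(304), np.int64(330)), (269, np.int64(305), np.int64(329)), (281, np.int64(304), np.int64(329)), (293, np.int64(304), np.int64(328)), (305, np.int64(304), np.int64(330)), (317, np.int64(305), np.int64(329)), (329, np.int64(305), np.int64(329))]
pred [313.20835713 278.62933976]
[(233, np.int64(306), np.int64(326)), (248, np.int64(302), np.int64(332)), (263, np.int64(305), np.int64(328)), (278, np.int64(305), np.int64(327)), (293, np.int64(281), np.int64(345)), (308, np.int64(305), np.int64(332)), (323, np.int64(257), np.int64(257)), (338, np.int64(343), np.int64(343)), (353, np.int64(308), np.int64(350)), (368, np.int64(256), np.int64(277)), (383, np.int64(363), np.int64(363))]
```

View pics/w3.png

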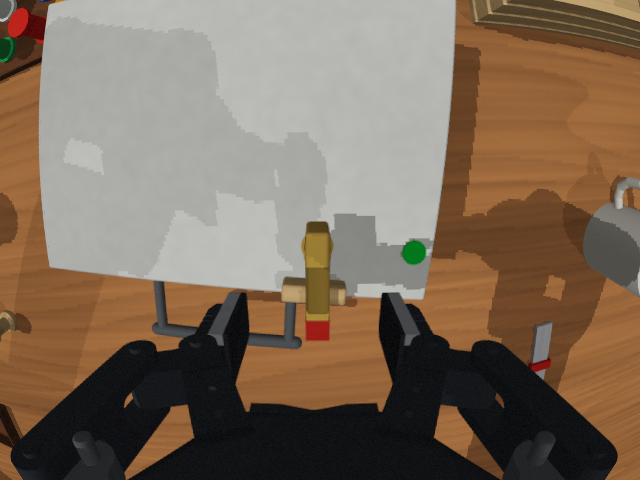

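Emit:
apply_moves(deltas="1.5 -2 -15 0 0 0 -0.3;0 0 -15 0 0 0 -0.3;0 0 -12 0 0 0 -0.3;0 0 -8 0 0 0 -0.3;0 0 0 0 0 0 0.3", grip_force=25)

```text
time_s: 3.82
tool_pos: [0.6409, -0.1434, 0.1527]
tool_rot: [-179.9, 0.3, -5.9]
wrist_force: [-0.9, 0.1, -0.5]
width: 0.524
gripper_force: 0.0
```

Emit:
apply_moves(deltas="0 0 0 0 0 0 1;0 0 0 0 0 0 1;0 0 0 0 0 0 1;0 0 0 0 0 0 1;0 0 0 0 0 0 1")

```text
time_s: 4.23
tool_pos: [0.6432, -0.1427, 0.1572]
tool_rot: [-179.9, -0.1, -5.9]
wrist_force: [0.6, 4.6, 0.1]
width: 0.13
gripper_force: 28.5
```

Emit:
apply_moves(deltas="0 0 0 0 0 3 1;0 0 0 0 0 5 1;0 0 0 0 0 5 1;0 0 0 0 0 5 1;0 0 0 0 0 5 1")

```text
time_s: 4.65
tool_pos: [0.6432, -0.1424, 0.1572]
tool_rot: [-179.9, -0.1, 17.3]
wrist_force: [0.7, 6.4, 0.8]
width: 0.129
gripper_force: 28.6
```

Emit:
apply_moves(deltas="0 0 0 0 0 5 1;0 0 0 0 0 5 1;0 0 0 0 0 5 1;0 0 0 0 0 5 1;0 0 0 0 0 5 1")

```text
time_s: 5.07
tool_pos: [0.6432, -0.1422, 0.1572]
tool_rot: [-179.9, -0.2, 42.3]
wrist_force: [-0.3, 7.2, 0.1]
width: 0.132
gripper_force: 28.6
```

Emit:
apply_moves(deltas="0 0 0 0 0 5 1;0 0 0 0 0 5 1;0 0 0 0 0 5 1;0 0 0 0 0 5 1;0 0 0 0 0 5 1")

```text
time_s: 5.48
tool_pos: [0.643, -0.142, 0.1572]
tool_rot: [-180.0, -0.2, 67.3]
wrist_force: [-0.9, 7.0, 0.7]
width: 0.133
gripper_force: 28.7
```

Emit:
apply_moves(deltas="0 0 0 0 0 5 1;0 0 0 0 0 5 1;0 0 0 0 0 3 1;0 0 0 0 0 0 1;0 0 0 0 0 0 1")

```text
time_s: 5.9
tool_pos: [0.6429, -0.1419, 0.1572]
tool_rot: [180.0, -0.2, 80.1]
wrist_force: [-0.8, 6.6, 2.1]
width: 0.13
gripper_force: 28.7
```

Emit:
apply_moves(deltas="0 0 0 0 0 0 -0.3;0 0 0 0 0 0 -0.3;0 0 0 0 0 0 -0.3;0 0 15 0 0 0 -0.3;0 0 25 0 0 0 -0.3")

```text
time_s: 6.32
tool_pos: [0.6409, -0.1436, 0.1943]
tool_rot: [-179.7, -0.1, 80.1]
wrist_force: [0.4, -0.1, -0.3]
width: 0.651
gripper_force: 0.0
```

Emit:
apply_moves(deltas="-10 10 25 0 0 0 -0.3;-10 10 20 0 0 0 -0.3;-10 10 15 0 0 0 -0.3;0 0 0 0 0 0 -0.3;0 0 0 0 0 0 -0.3")

```text
time_s: 6.73
tool_pos: [0.6132, -0.1142, 0.2585]
tool_rot: [179.8, 0.1, 80.1]
wrist_force: [0.2, -0.5, -1.9]
width: 0.65
gripper_force: 0.0
```

```bash
python3 - <<'E'
from h import *
s=ctrl.state();print(s["time_s"],s["tool_pos"],s["tool_rot"],s["width"],s["qpos"])
im=save("wrist","w4.png")
blobs("wrist",im,[.1,.115],amin=100)
for n in ["handle","catch"]:
  for d in ctrl.silhouettes("wrist",n)[:2]: print(n,d["p"],d["at"],pt("wrist",d["at"],.08),pt("wrist",d["at"],.12))
E
```

```text
6.7333 [ 0.61321099 -0.11423745  0.25847459] [1.79782827e+02 5.74905405e-02 8.00989163e+01] 0.6504751150185342 [-2.09472706e+01  1.03735658e+01  9.32981911e+01 -1.52612645e-02
  7.61040784e+01 -1.10426597e+01]
green 235 [554.1  85.5] [ 0.8342 -0.0242  0.1   ] [ 0.8228 -0.0253  0.115 ]
red 428 [556.3 145.4] [ 0.8296 -0.0758  0.1   ] [ 0.8184 -0.074   0.115 ]
handle 0.62 [257.6, 203.7] [ 0.57014642 -0.09011209  0.08      ] [ 0.57754247 -0.08377899  0.12      ]
handle 0.22 [177.0, 425.1] [ 0.41791386 -0.31761234  0.08      ] [ 0.4460103  -0.28034405  0.12      ]
catch 0.78 [357.3, 282.8] [ 0.63955832 -0.17214555  0.08      ] [ 0.63750966 -0.15462917  0.12      ]
```

View pics/w4.png

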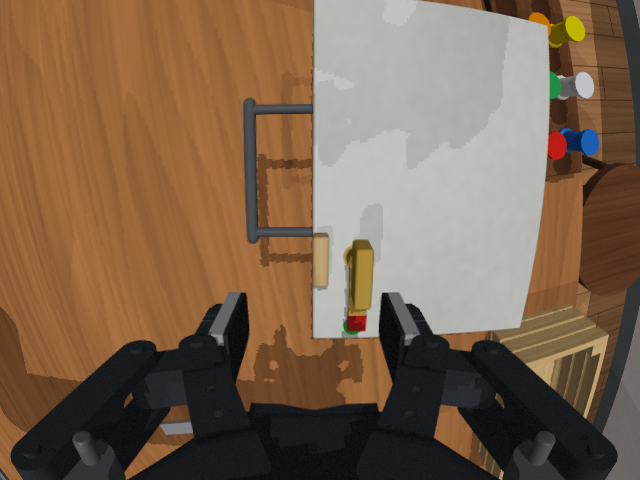

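Emit:
apply_moves(deltas="-14 17 0 0 0 0 0;-14 17 0 0 0 0 0;-14 17 -10 0 0 0 0;0 0 -25 0 0 0 0;0 0 -25 0 0 0 0")

```text
time_s: 7.3
tool_pos: [0.5706, -0.0626, 0.1956]
tool_rot: [179.9, 0.0, 80.1]
wrist_force: [0.2, -0.2, -1.6]
width: 0.498
gripper_force: 0.0
```

```bash
python3 - <<'E'
from h import *
s=ctrl.state();print(s["time_s"],s["tool_pos"],s["tool_rot"],s["width"])
im=save("wrist","w5.png")
for d in ctrl.silhouettes("wrist","handle")[:2]:
    ys,xs=np.nonzero(d["pixels"]);print(d["p"],d["at"],xs.min(),xs.max(),ys.min(),ys.max())
print("pred bar ends",[proj("wrist",[.5696+t*.174,-.0626+t*.985,.08]).round() for t in (-.05,0,.05)])
E
```

```text
7.3 [ 0.57062435 -0.06259982  0.19558536] [1.79940997e+02 1.17919322e-02 8.01222118e+01] 0.49751203689563234
0.95 [378.7, 198.4] 306 399 50 390
pred bar ends [array([319., 316.]), array([320., 248.]), array([320., 170.])]
```

View pics/w5.png

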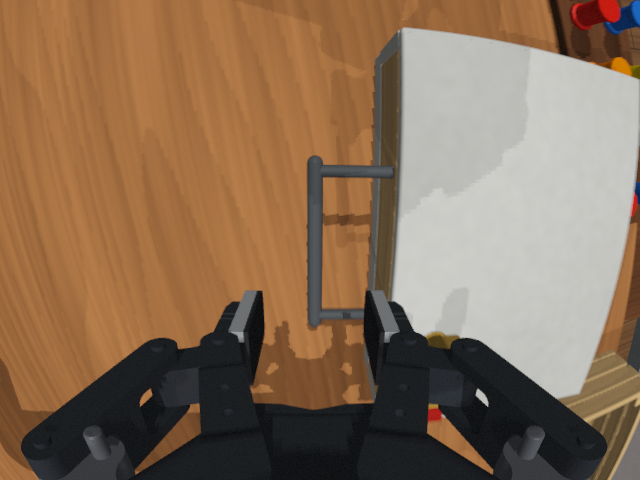

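Emit:
apply_moves(deltas="-2 0 -25 0 0 0 0;0 0 -25 0 0 0 0;0 0 -25 0 0 0 0;0 0 -20 0 0 0 0;0 0 -12 0 0 0 0")

```text
time_s: 7.82
tool_pos: [0.5679, -0.0632, 0.0873]
tool_rot: [-179.8, -0.0, 80.0]
wrist_force: [-0.1, -0.5, 0.1]
width: 0.501
gripper_force: 0.0
```

Emit:
apply_moves(deltas="0 0 0 0 0 0 1;0 0 0 0 0 0 1;0 0 0 0 0 0 1;0 0 0 0 0 0 1;0 0 0 0 0 0 1", grip_force=40)

```text
time_s: 8.23
tool_pos: [0.5699, -0.0635, 0.0909]
tool_rot: [179.8, 0.0, 80.1]
wrist_force: [1.5, -1.1, 1.2]
width: 0.097
gripper_force: 39.2
```

Emit:
apply_moves(deltas="-4.9 0.9 0 0 0 0 1;-9.85 1.74 0 0 0 0 1;-9.85 1.74 0 0 0 0 1;-9.85 1.74 0 0 0 0 1;-9.85 1.74 0 0 0 0 1")

```text
time_s: 8.65
tool_pos: [0.525, -0.0556, 0.0909]
tool_rot: [179.8, 0.1, 80.1]
wrist_force: [2.0, -0.6, 1.3]
width: 0.097
gripper_force: 39.9
```

Emit:
apply_moves(deltas="-9.85 1.74 0 0 0 0 1;-9.85 1.74 0 0 0 0 1;-9.85 1.74 0 0 0 0 1;-9.85 1.74 0 0 0 0 1;-9.85 1.74 0 0 0 0 1")

```text
time_s: 9.07
tool_pos: [0.4756, -0.0468, 0.0908]
tool_rot: [179.8, 0.0, 80.1]
wrist_force: [2.2, -2.6, 6.8]
width: 0.096
gripper_force: 40.3
```

Emit:
apply_moves(deltas="-9.85 1.74 0 0 0 0 1;-7.9 1.4 0 0 0 0 1;-6.9 1.2 0 0 0 0 1;-4.9 0.9 0 0 0 0 1;-2.9 0.5 0 0 0 0 1")

```text
time_s: 9.48
tool_pos: [0.4432, -0.0411, 0.0908]
tool_rot: [179.8, 0.1, 80.1]
wrist_force: [2.4, -1.9, 6.1]
width: 0.095
gripper_force: 40.3
```

Emit:
apply_moves(deltas="0 0 0 0 0 0 1;0 0 0 0 0 0 1;0 0 0 0 0 0 0;0 0 0 0 0 0 0;0 0 0 0 0 0 0")

```text
time_s: 9.9
tool_pos: [0.4416, -0.0402, 0.0888]
tool_rot: [-179.9, -0.0, 80.1]
wrist_force: [-0.7, 0.1, 0.3]
width: 0.497
gripper_force: 0.0
```

Emit:
apply_moves(deltas="0 0 15 0 0 0 -0.3;0 0 25 0 0 0 -0.3;0 0 25 0 0 0 -0.3;0 0 25 0 0 0 -0.3;0 0 20 0 0 0 -0.3")

```text
time_s: 10.32
tool_pos: [0.4423, -0.0404, 0.2006]
tool_rot: [180.0, -0.0, 80.1]
wrist_force: [0.2, -0.9, -0.6]
width: 0.648
gripper_force: 0.0
```

```bash
python3 - <<'E'
from h import *
save("wrist","w6.png")
im=save("top","top1.png")
for d in ctrl.silhouettes("top","thimble")[:2]: print(d["p"],d["at"],pt("top",d["at"],.015))
blobs("top",im,[.0375,.1],amin=20,colors=("blue","green","red"))
cv2.imwrite("pics/crop1.png",cv2.resize(im[110:290,190:410],None,fx=3,fy=3,interpolation=2))
E
```

```text
0.61 [222.4, 281.5] [0.37589775 0.25094387 0.015     ]
blue 85 [215.4 104. ] [0.9098 0.2819 0.0375] [0.8856 0.2714 0.1   ]
blue 85 [275.2 104.3] [0.9092 0.1012 0.0375] [0.885  0.0975 0.1   ]
blue 96 [334.7 104.6] [ 0.9088 -0.0792  0.0375] [ 0.8846 -0.0761  0.1   ]
blue 333 [310.7 213.4] [ 0.5734 -0.0061  0.0375] [ 0.5618 -0.0058  0.1   ]
green 61 [193.9 117.7] [0.8666 0.3455 0.0375] [0.844  0.3325 0.1   ]
green 58 [254.7 117.6] [0.8671 0.1626 0.0375] [0.8444 0.1565 0.1   ]
green 54 [315.  117.7] [ 0.8671 -0.0193  0.0375] [ 0.8444 -0.0185  0.1   ]
green 1314 [ 16.  152.8] [0.7565 0.8699 0.0375] [0.738  0.8372 0.1   ]
red 97 [214.3 118.6] [0.8639 0.284  0.0375] [0.8414 0.2734 0.1   ]
red 101 [274.7 118.9] [0.8631 0.1022 0.0375] [0.8407 0.0985 0.1   ]
red 83 [334.7 117.9] [ 0.8665 -0.079   0.0375] [ 0.8439 -0.0759  0.1   ]
red 32 [364.  220.1] [ 0.5533 -0.1623  0.0375] [ 0.5425 -0.1561  0.1   ]
red 36 [441.1 261.9] [ 0.4302 -0.3839  0.0375] [ 0.4241 -0.3693  0.1   ]
red 21 [567.  300.2] [ 0.3199 -0.7416  0.0375] [ 0.3179 -0.7135  0.1   ]
red 43 [551.5 302.6] [ 0.313  -0.6966  0.0375] [ 0.3113 -0.6703  0.1   ]
```

View pics/crop1.png

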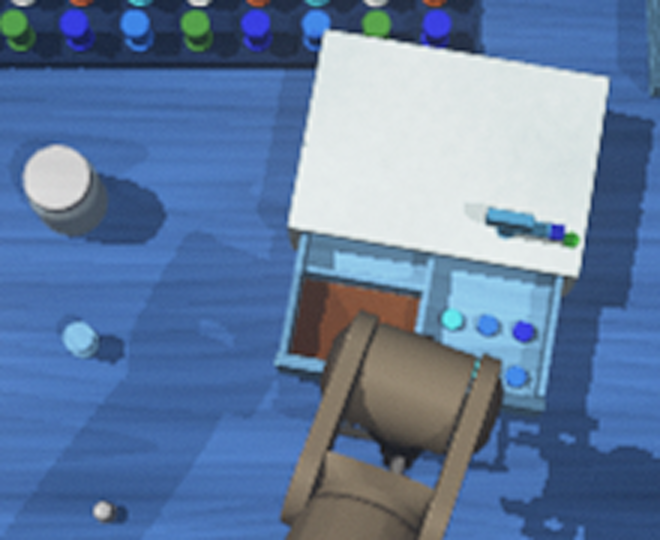

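Emit:
apply_moves(deltas="-4.2 19.4 0 0 0 -6 -0.3;-4.2 19.4 0 0 0 -6 -0.3;-4.2 19.4 0 0 0 -6 -0.3;-4.2 19.4 0 0 0 -6 -0.3;-4.2 19.4 0 0 0 -6 -0.3")

```text
time_s: 10.88
tool_pos: [0.42, 0.0574, 0.1971]
tool_rot: [-179.8, 0.1, 49.8]
wrist_force: [0.2, 1.6, 0.7]
width: 0.651
gripper_force: 0.0
```

Emit:
apply_moves(deltas="-4.2 19.4 0 0 0 -6 -0.3;-4.2 19.4 0 0 0 -6 -0.3;-4.2 19.4 0 0 0 -6 -0.3;-4.2 19.4 0 0 0 -6 -0.3;-4.2 19.4 0 0 0 -6 -0.3")

```text
time_s: 11.3
tool_pos: [0.3989, 0.1542, 0.1971]
tool_rot: [-179.9, 0.2, 19.8]
wrist_force: [0.9, 0.3, -1.0]
width: 0.649
gripper_force: 0.0
```

Emit:
apply_moves(deltas="-4.2 19.4 0 0 0 -6 -0.3;-4.2 19.4 -10 0 0 -6 -0.3;-4.2 19.4 -20 0 0 -6 -0.3;-4.2 19.4 -20 0 0 -6 -0.3;-4.2 19.4 -20 0 0 -6 -0.3")

```text
time_s: 11.72
tool_pos: [0.3778, 0.2509, 0.1267]
tool_rot: [179.9, 0.2, -10.2]
wrist_force: [1.4, 0.3, -0.0]
width: 0.651
gripper_force: 0.0
```

Emit:
apply_moves(deltas="0 0 -10 0 0 0 -0.3;0 0 0 0 0 0 -0.3;0 0 0 0 0 0 -0.3;0 0 0 0 0 0 -0.3;0 0 0 0 0 0 -0.3")

```text
time_s: 12.13
tool_pos: [0.3805, 0.2499, 0.1203]
tool_rot: [-180.0, -0.1, -10.0]
wrist_force: [0.4, 0.0, 0.3]
width: 0.653
gripper_force: 0.0
```

```bash
python3 - <<'E'
from h import *
s=ctrl.state();print(s["time_s"],s["tool_pos"],s["tool_rot"],s["width"],s["qpos"])
im=save("wrist","w7.png")
for d in ctrl.silhouettes("wrist","thimble")[:2]:
    ys,xs=np.nonzero(d["pixels"]);print(d["p"],d["at"],len(xs),xs.min(),xs.max(),ys.min(),ys.max(),pt("wrist",d["at"],.012),pt("wrist",d["at"],.02))
print(proj("wrist",[*s["tool_pos"][:2],.012]))
E
```

```text
12.1333 [0.38052143 0.24994483 0.12026216] [-1.79951897e+02 -9.52741659e-02 -9.95130955e+00] 0.6533370017808945 [ 1.89815299e+01 -2.38816648e+00  1.22605782e+02 -4.62553486e-03
  5.96757299e+01  1.18935131e+02]
0.76 [318.7, 244.0] 980 304 336 227 263 [0.3827477  0.24631072 0.012     ] [0.38514269 0.24599655 0.02      ]
[313.69605015 248.22314076]
```

View pics/w7.png

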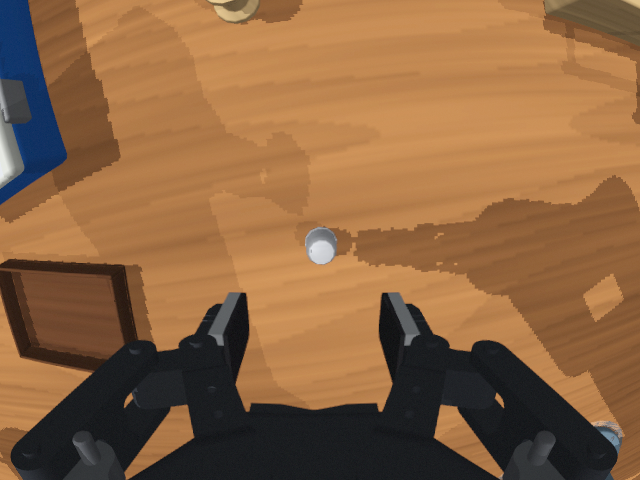

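Emit:
apply_moves(deltas="2.5 -3.5 -15 0 0 0 -0.3;0 0 -20 0 0 0 -0.3;0 0 -20 0 0 0 -0.3;0 0 -15 0 0 0 -0.3;0 0 -10 0 0 0 -0.3", grip_force=20)

```text
time_s: 12.65
tool_pos: [0.3819, 0.2464, 0.0384]
tool_rot: [180.0, 0.0, -9.9]
wrist_force: [-0.3, -0.3, -0.2]
width: 0.651
gripper_force: 0.0
```

Emit:
apply_moves(deltas="0 0 -5 0 0 0 -0.1;0 0 -3 0 0 0 -0.1;0 0 -2 0 0 0 -0.1;0 0 0 0 0 0 -0.1;0 0 0 0 0 0 -0.1")

```text
time_s: 13.07
tool_pos: [0.3827, 0.2471, 0.03]
tool_rot: [-180.0, -0.1, -9.9]
wrist_force: [-0.0, -0.2, 0.4]
width: 0.551
gripper_force: 0.0
```

```bash
python3 - <<'E'
from h import *
s=ctrl.state();print(s["time_s"],s["tool_pos"],s["tool_rot"],s["width"],s["wrist_force"])
im=save("wrist","w8.png")
for d in ctrl.silhouettes("wrist","thimble")[:2]:
    ys,xs=np.nonzero(d["pixels"]);print(d["p"],d["at"],len(xs),xs.min(),xs.max(),ys.min(),ys.max(),pt("wrist",d["at"],.012),pt("wrist",d["at"],.02))
cv2.imwrite("pics/c8.png",im[180:480,150:490,::-1])
E
```

```text
13.0667 [0.38270457 0.24705036 0.02997997] [-1.79960563e+02 -7.14297155e-02 -9.91498365e+00] 0.5508072127146356 [-0.04696331 -0.24737892  0.43508145]
0.84 [319.8, 312.7] 2619 295 343 284 348 [0.38275651 0.24430738 0.012     ] [0.38686741 0.24373127 0.02      ]
```

View pics/c8.png

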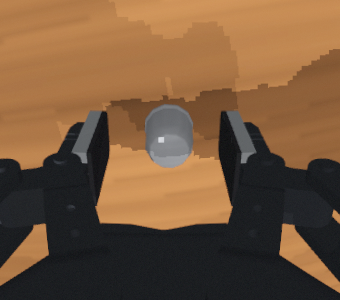

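Emit:
apply_moves(deltas="1 -2 0 0 0 0 0.2;0 0 -1 0 0 0 0.4;0 0 0 0 0 0 0.5;0 0 0 0 0 0 1;0 0 0 0 0 0 1")

```text
time_s: 13.58
tool_pos: [0.3832, 0.2448, 0.0285]
tool_rot: [180.0, -0.0, -9.9]
wrist_force: [-1.6, -1.7, 2.3]
width: 0.214
gripper_force: 24.1
```

Emit:
apply_moves(deltas="0 0 0 0 0 0 1;0 0 0 0 0 0 1;0 0 0 0 0 0 1;0 0 0 0 0 0 1;0 0 0 0 0 0 1")

```text
time_s: 14.0
tool_pos: [0.3832, 0.2448, 0.0284]
tool_rot: [180.0, -0.0, -9.9]
wrist_force: [-0.8, -1.5, 4.2]
width: 0.211
gripper_force: 24.3
```

Emit:
apply_moves(deltas="0 0 5 0 0 0 1;0 0 20 0 0 0 1;0 0 35 0 0 0 1;0 0 35 0 0 0 1;0 0 35 0 0 0 1")

```text
time_s: 14.42
tool_pos: [0.3824, 0.2447, 0.1594]
tool_rot: [180.0, 0.1, -9.9]
wrist_force: [0.8, 1.0, 0.2]
width: 0.218
gripper_force: 23.7
```

Emit:
apply_moves(deltas="5 -8 10 0 0 0 1;12 -16 10 0 0 0 1;12 -17 0 0 0 0 1;12 -17 0 0 0 0 1;12 -17 0 0 0 0 1")

```text
time_s: 14.83
tool_pos: [0.4363, 0.1689, 0.178]
tool_rot: [-180.0, 0.0, -9.9]
wrist_force: [-0.1, 0.1, 0.2]
width: 0.214
gripper_force: 23.7
```

Emit:
apply_moves(deltas="12 -17 0 0 0 0 1;12 -17 0 0 0 0 1;12 -17 0 0 0 0 1;12 -17 0 0 0 0 1;12 -17 0 0 0 0 1")

```text
time_s: 15.25
tool_pos: [0.4962, 0.0837, 0.1775]
tool_rot: [-180.0, 0.1, -9.9]
wrist_force: [-0.1, 1.0, -0.2]
width: 0.217
gripper_force: 23.7
```

Emit:
apply_moves(deltas="12 -17 0 0 0 0 1;12 -17 0 0 0 0 1;12 -17 0 0 0 0 1;12 -17 0 0 0 0 1;12 -17 0 0 0 0 1")

```text
time_s: 15.67
tool_pos: [0.5562, -0.0012, 0.1774]
tool_rot: [-180.0, 0.1, -9.9]
wrist_force: [-0.2, 0.6, -0.0]
width: 0.214
gripper_force: 23.7
```

Emit:
apply_moves(deltas="0 0 0 0 0 0 1;0 0 0 0 0 0 1;0 0 0 0 0 0 1;0 0 0 0 0 0 1;0 0 0 0 0 0 1")

```text
time_s: 16.08
tool_pos: [0.5555, 0.0006, 0.178]
tool_rot: [-180.0, 0.0, -9.9]
wrist_force: [0.4, -0.2, -0.1]
width: 0.219
gripper_force: 23.7
```

```bash
python3 - <<'E'
from h import *
s=ctrl.state();print(s["time_s"],s["tool_pos"],s["tool_rot"],s["width"],s["gripper_force"],s["wrist_force"],s["qpos"])
im=save("wrist","w9.png")
a=np.radians(-10)
def w2c(p): x,y=p[0]*1e3-717.3,p[1]*1e3+88.7;return np.array([x*np.cos(a)+y*np.sin(a),-x*np.sin(a)+y*np.cos(a)]).round(1)
hsv=cv2.cvtColor(im,cv2.COLOR_RGB2HSV)
k,l,st,ce=cv2.connectedComponentsWithStats(cv2.inRange(hsv,(98,110,40),(128,255,255)))
for i in np.argsort(-st[1:,4])[:4]+1:
    m=(l==i).astype(np.uint8);c=max(cv2.findContours(m,0,1)[0],key=cv2.contourArea)
    q=cv2.approxPolyDP(cv2.convexHull(c),8,True)[:,0]
    print(st[i],ce[i].round());[print("  ",p,w2c(pt("wrist",p,.0375)),w2c(pt("wrist",p,.0705))) for p in q]
for n in ["thimble","drawer","handle"]:
    for d in ctrl.silhouettes("wrist",n)[:1]:
        ys,xs=np.nonzero(d["pixels"]);print(n,d["p"],d["at"],len(xs),xs.min(),xs.max(),ys.min(),ys.max())
print("tcp chest",w2c(s["tool_pos"]),"handle px pred",[proj("wrist",[.5696-.1288*.985+t*.174,-.0626+.1288*.174+t*.985,.08]).round() for t in (-.05,0,.05)])
d=ctrl.silhouettes("wrist","handle")
E
```

```text
16.0833 [0.55554194 0.00059355 0.17802816] [-1.79991198e+02  3.16747047e-02 -9.86180416e+00] 0.21863702221639414 23.736024526006076 [ 0.37403075 -0.24257717 -0.09163841] [-1.16360841e+01  6.37097854e+00  1.06662873e+02  8.49274606e-03
  6.69980807e+01  8.82224017e+01]
[  232   182   162   106 16533] [312. 234.]
   [393 183] [-136.5    3.3] [-132.2   10.5]
   [387 287] [-216.4    3.2] [-202.    10.4]
   [238 285] [-214.9  117.7] [-200.7  110.3]
   [232 182] [-135.9  117.8] [-131.7  110.4]
[  0 339   1   5   5] [  0. 341.]
   [  0 343] [-300.6  414.9] [-275.5  369.7]
thimble 0.74 [313.7, 317.5] 2531 291 336 288 351
drawer 0.88 [397.2, 226.5] 71102 201 584 125 395
handle 0.73 [398.1, 226.2] 71088 201 584 125 395
tcp chest [-174.8   59.8] handle px pred [array([456., 381.]), array([393., 386.]), array([326., 388.])]
```

Emit:
apply_moves(deltas="-1 0 -20 0 0 0 1;0 0 -25 0 0 0 1;0 0 -25 0 0 0 1;0 0 -20 0 0 0 1;0 0 -10 0 0 0 1")

```text
time_s: 16.75
tool_pos: [0.5533, 0.0003, 0.0755]
tool_rot: [-180.0, 0.3, -9.9]
wrist_force: [-1.3, 0.6, -1.2]
width: 0.217
gripper_force: 23.7
```

Emit:
apply_moves(deltas="0 0 -4 0 0 0 1;0 0 -2 0 0 0 1;0 0 0 0 0 0 1;0 0 0 0 0 0 1;0 0 0 0 0 0 1")

```text
time_s: 17.17
tool_pos: [0.5561, -0.0003, 0.0737]
tool_rot: [180.0, -0.1, -9.9]
wrist_force: [0.4, -0.6, -0.7]
width: 0.219
gripper_force: 23.7
```

Emit:
apply_moves(deltas="0 0 -1 0 0 0 1;0 0 -1 0 0 0 1;0 0 -1 0 0 0 1;0 0 -1 0 0 0 1;0 0 -0.5 0 0 0 1")

```text
time_s: 17.58
tool_pos: [0.555, -0.0001, 0.0676]
tool_rot: [-180.0, 0.0, -9.9]
wrist_force: [-0.3, 0.4, 0.1]
width: 0.216
gripper_force: 23.7
```

Emit:
apply_moves(deltas="0 0 -0.5 0 0 0 1;0 0 -0.5 0 0 0 1;0 0 -0.5 0 0 0 1;0 0 0 0 0 0 1;0 0 0 0 0 0 1")

```text
time_s: 18.0
tool_pos: [0.5551, -0.0001, 0.0663]
tool_rot: [180.0, 0.0, -9.9]
wrist_force: [-1.2, -0.3, -0.1]
width: 0.219
gripper_force: 23.7
```

Emit:
apply_moves(deltas="0 0 -0.5 0 0 0 1;0 0 0 0 0 0 1;0 0 -0.3 0 0 0 1;0 0 0 0 0 0 1;0 0 0 0 0 0 1")

```text
time_s: 18.42
tool_pos: [0.5553, -0.0002, 0.0659]
tool_rot: [180.0, -0.0, -9.9]
wrist_force: [-1.5, -0.0, 4.7]
width: 0.219
gripper_force: 24.3
```

Emit:
apply_moves(deltas="0 0 0 0 0 0 0.5;0 0 0 0 0 0 0.45;0 0 0 0 0 0 0.35;0 0 0 0 0 0 0.2;0 0 0 0 0 0 0.1")

```text
time_s: 18.83
tool_pos: [0.555, -0.0002, 0.0653]
tool_rot: [-180.0, 0.0, -9.9]
wrist_force: [-0.6, -1.0, 0.8]
width: 0.45
gripper_force: 0.0
```

Emit:
apply_moves(deltas="0 0 0 0 0 0 0;0 0 5 0 0 0 0;0 0 10 0 0 0 0;0 0 20 0 0 0 0;0 0 25 0 0 0 0")

```text
time_s: 19.25
tool_pos: [0.554, 0.0, 0.1255]
tool_rot: [-180.0, 0.2, -9.9]
wrist_force: [-0.3, -0.1, 0.2]
width: 0.501
gripper_force: 0.0
```

Emit:
apply_moves(deltas="0 0 25 0 0 0 0;0 0 25 0 0 0 0;0 0 0 0 0 0 0;0 0 0 0 0 0 0;0 0 0 0 0 0 0")

```text
time_s: 19.67
tool_pos: [0.5548, -0.0001, 0.1756]
tool_rot: [180.0, 0.0, -9.9]
wrist_force: [-0.2, -0.2, 0.3]
width: 0.5
gripper_force: 0.0
```

```bash
python3 - <<'E'
from h import *
s=ctrl.state();print(s["time_s"],s["tool_pos"],s["width"])
im=save("wrist","w10.png")
a=np.radians(-10)
def w2c(p): x,y=p[0]*1e3-717.3,p[1]*1e3+88.7;return np.array([x*np.cos(a)+y*np.sin(a),-x*np.sin(a)+y*np.cos(a)]).round(1)
hsv=cv2.cvtColor(im,cv2.COLOR_RGB2HSV)
m=cv2.inRange(hsv,(98,110,40),(128,255,255));x,y,w,h=cv2.boundingRect(max(cv2.findContours(m,0,1)[0],key=cv2.contourArea));print("blue",x,y,w,h,w2c(pt("wrist",(x+w/2,y),.0375)),w2c(pt("wrist",(x+w/2,y+h),.0375)))
for d in ctrl.silhouettes("wrist","thimble")[:2]:
    ys,xs=np.nonzero(d["pixels"]);print(d["p"],d["at"],len(xs),xs.min(),xs.max(),ys.min(),ys.max(),w2c(pt("wrist",d["at"],.05)))
P=np.array([s["tool_pos"][0],s["tool_pos"][1],0])
for z in (.0375,.0615): print("pred thimble",proj("wrist",P+[0,0,z]))
t=save("top","top2.png");blobs("top",t,[.1,.115],amin=8)
for n in ["catch","gauge","spool","mug","pin_tray","kit_box","button_jar"]:
    for d in ctrl.silhouettes("top",n)[:1]: print(n,d["p"],d["at"])
E
```

```text
19.6667 [ 5.54834090e-01 -1.06227654e-04  1.75550330e-01] 0.4998052479260406
blue 230 181 164 107 [-136.7   60. ] [-216.6   60.1]
0.59 [314.0, 236.2] 784 300 328 226 258 [-172.9   58.6]
0.55 [386.9, 224.5] 73211 198 585 124 395 [-164.6    9. ]
pred thimble [313.43461683 234.74324598]
pred thimble [313.4159517  244.66274297]
green 61 [194.  117.7] [0.844  0.3321 0.1   ] [0.8385 0.329  0.115 ]
green 59 [254.7 117.6] [0.8446 0.1565 0.1   ] [0.8391 0.1551 0.115 ]
green 56 [315.  117.7] [ 0.8445 -0.0185  0.1   ] [ 0.839  -0.0183  0.115 ]
green 1328 [ 16.1 152.8] [0.738  0.8367 0.1   ] [0.7335 0.8289 0.115 ]
green 16 [380.  189.5] [ 0.6309 -0.2031  0.1   ] [ 0.6274 -0.2012  0.115 ]
red 99 [214.3 118.5] [0.8414 0.2734 0.1   ] [0.836  0.2708 0.115 ]
red 99 [274.6 118.8] [0.8409 0.0988 0.1   ] [0.8355 0.0979 0.115 ]
red 83 [334.7 118. ] [ 0.8436 -0.0757  0.1   ] [ 0.8382 -0.075   0.115 ]
red 18 [375.3 187. ] [ 0.6382 -0.19    0.1   ] [ 0.6347 -0.1882  0.115 ]
red 27 [363.8 219.9] [ 0.543  -0.1555  0.1   ] [ 0.5404 -0.154   0.115 ]
red 30 [337.8 230.9] [ 0.5116 -0.082   0.1   ] [ 0.5093 -0.0812  0.115 ]
red 36 [441.1 261.9] [ 0.4241 -0.3693  0.1   ] [ 0.4226 -0.3658  0.115 ]
red 17 [578.2 297.9] [ 0.324  -0.7453  0.1   ] [ 0.3235 -0.7383  0.115 ]
red 25 [566.4 300.3] [ 0.3175 -0.7119  0.1   ] [ 0.3171 -0.7052  0.115 ]
red 41 [551.8 302.7] [ 0.3112 -0.671   0.1   ] [ 0.3108 -0.6647  0.115 ]
gauge 0.91 [442.8, 269.6]
spool 0.69 [220.3, 221.5]
mug 0.84 [470.2, 208.0]
pin_tray 0.75 [148.8, 290.2]
kit_box 0.96 [138.1, 217.3]
button_jar 0.62 [211.1, 173.7]
```

```bash
python3 -c "
from rig import ctrl
print(ctrl.job_done())"
```

```text
the job is handed in; nothing more can be done
None
```

The job is handed in at about 20 s of robot time: the catch points at the green dot (within about 2°), the drawer is open about 128 mm of 130, and the thimble stands dome up near the centre of the blue compartment. The other things look undisturbed; the final checks were measurements from the camera images, since I had used all 10 picture views.

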